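# Wind the lifting stand level with the transfer ledge

## Task

Fit the loose crank onto the square drive shaft of the screw lifting stand and wind the platform up with it until the platform's top is level with the top of the steel transfer ledge beside it (within 3 mm), so that the specimen jar can later be slid across. Then take the crank off and stand it upright on the black mat again, knob up, with its hub fully on the mat. Keep the jar standing on the platform and leave the two yellow-capped specimen pots near by where they are.

Things in the scene. Friction and masses are not known exactly. Their poses are not given: they have to be found in the camera images.
- jack: Screw lifting stand, fixed: dark base plate 130 x 480 x 10 mm with, in a row along its own -y, a grey gear housing (100 x 100 mm, top 70 mm above the bench) with the upright drive shaft, the aluminium platform (centre y = -190 mm) and the ledge (y = -321 mm; posts behind it 192 mm tall). Origin on the bench under the shaft's axis; z up.
- shaft_foot (a point): Foot of the square steel drive shaft, on its axis at the housing's top (70 mm above the bench); turns with it. 16 x 16 mm, sides along this x and y; stands 30 mm above here, top 10 mm tapered to 6 mm. Clockwise from above raises the platform 18 mm a turn; stiff (0.12 N m), stays where left. Starts at the bottom of its 55 mm travel: do not wind down.
- platform_top (a point): Centre of the platform's top face; square aluminium plate 140 x 140 x 10 mm, moves only up and down. 85 mm above the bench at the start.
- ledge_top (a point): Centre of the top face of the clamped steel ledge, 130 x 116 mm, 3 mm beyond the platform's far edge; 103 to 127 mm above the bench. Does not move. This is the height that the platform must reach.
- jar_centre (a point): Centre of the squat closed specimen jar (68 mm diameter, 55 mm tall, about 0.2 kg) standing loose on the platform.
- crank_grip (a point): Centre of the square block (24 x 24 x 40 mm, sides along x and y) on top of the loose crank (0.4 kg, balanced under the block): the place to lift it by. x points to the knob, z up. From below: steel hub 40 x 40 x 40 mm, flat arm 22 mm wide (40 to 52 mm above the hub's underside), block (52 to 92 mm). This point is 72 mm above the hub's underside.
- crank_socket (a point): Centre of the underside of the crank's hub, at the mouth of its square socket: 20 x 20 mm, 34 mm deep, sides along the hub's (axes as crank_grip); it fits the shaft in any of four directions, with about 15 degrees of play. Fully fitted, the hub stands on the housing's top and this point lies at shaft_foot.
- crank_knob (a point): Centre of the crank's black cylindrical knob, 26 mm diameter, 45 mm tall, upright at 70 mm from the hub's axis along x of crank_grip (75 mm above the hub's underside); it spins freely on its own axis.
- mat: Black rubber mat 200 x 200 mm, 4 mm thick, fixed to the bench; the crank stands on it at the start. Origin at the centre of its underside.
- pot_a: Bystander: white specimen pot with a yellow cap, 64 mm diameter, 65 mm tall; origin under its centre.
- pot_b: Bystander: a second such pot.

How it is judged:
By the outcome, as a careful person would: the job done as asked, in the order asked, and still so for the second after the job is handed in, with the robot touching nothing.
It also fails if it takes over 72 s, if anything falls off the work surface, if the arm or the gripper's body presses on something with over 40 N, if the wrist force passes 120 N, or if a joint passes its speed limit or range.

## Robot

A 6-joint arm with a two-finger parallel gripper is mounted at the origin on the work surface. World frame = base frame: x ahead of the robot, y to its left, z up, the work surface at z = 0. Lengths are in mm, angles in degrees, forces in N, time in s.
With the tool pointing down it reaches from about 300 to 850 mm from the base axis. Payload 4.2 kg.
Tool frame: the origin (TCP) lies between the finger pads; the fingertips stand 8 mm ahead of it and the grasp point (between the pads) lies 11 mm behind it; z points along the fingers, y is the line along which they close (so a half turn about z gives the same grasp; the last joint's range is limited). The gripper opens to 91 mm and grips with 3 to 60 N. Pads are 32 mm wide; open, the fingers measure 118 mm over their backs; the gripper's body (76 mm by 178 mm) begins 60 mm behind the grasp point.
Start: joints at [-71.104, 18.312, 89.639, -0, 72.044, -1.146], TCP at [197.062, -540.193, 221.976] pointing down, gripper open.
Joint ranges: [-177.97, 177.97], [-48.28, 115.42], [12.27, 149.76], [-77.06, 257.06], [2.81, 150.46], [-146.56, 146.56]. Speed limits (degrees/s): [147.25, 147.25, 180, 180, 180, 180].

## Interface

Orientations are given as [roll, pitch, yaw] about the fixed x, y, z axes, in that order (R = Rz(yaw) Ry(pitch) Rx(roll)).
In Python, from rig import ctrl, fingers, eyes, order gives the robot as it stands. The module is installed in compiled form; this text tells all that it offers. Calls block until the motion is done:
- ctrl.reach(position, orientation): joint-space move of the TCP to a pose.
- ctrl.movel(position, rotation=None, speed=150, force_limit=None): straight line of the TCP; rotation=None keeps the orientation; speed is the mean speed in mm/s. With force_limit (N) it stops when the force on the tool has changed by that much, and returns True; else False.
- ctrl.move_j(angles): joint-space move.
- fingers.command_gripper(opening): finger opening in mm; the grip force is fixed at half the most; returns when the fingers have stopped.
- ctrl.dwell(seconds).
- ctrl.inverse_kinematics(position, orientation): joint angles nearest the present ones, or None.
- eyes.read_camera(name): name is "scene" or "top" or "wrist"; returns (picture, depth): 420x560x3 uint8, blue, green, red; 420x560 float32, mm along the optical axis (not along the pixel's ray), 0 where there is no reading.
- eyes.calibration(name): a dict with "intrinsics" (3x3 intrinsics, pixels), "view" (4x4, takes a point from world to camera coordinates). Camera axes: x right, y down, z forward; pixel columns grow to the right and rows downward; lengths in mm; the calibration is good to about 2 mm. A picture is of the moment at which its call begins: read the wrist's pose just before it. calibration takes no time and is no camera call; for the wrist camera it gives the pose at the moment of the call.
A pose or a line that the arm cannot do raises ctrl.MotionError and nothing moves.
- order.hand_in(): hands the job in; it is judged then, once.
Readings, each from a call of its own:
- ctrl.current_t(): time.
- ctrl.current_joint_pos(): joint angles.
- ctrl.current_joint_velocities(): joint speeds.
- ctrl.current_joint_torque(): joint torques, N m.
- ctrl.current_tcp_pos(): TCP position.
- ctrl.current_tcp_rot(): TCP orientation.
- ctrl.current_force(): force on the tool from outside, world axes, zero at the start.
- ctrl.current_ft_torque(): the same for the moment, N m.
- ctrl.current_width(): finger opening in mm.
- ctrl.current_grip_force(): force on a finger pad.
Only numpy, scipy, OpenCV 4.12 (cv2) and the standard library are available. Lean on these libraries where they do the work, as an engineer would, in place of code of your own. Each camera call takes 0.05 s, during which the arm holds its last target. There are 200 camera calls.

## Working session

There is one attempt and no reset: what is moved stays moved. The work goes in short steps, each a Python script; the robot and the scene stay as the last script left them, time stands still between calls to the robot, and variables do not carry over. Pictures are saved under pics/ and viewed, at most 10 in all, crops included, and the job is handed in when it is done.

```bash
mkdir -p pics; cat > h.py <<'E'
import numpy as np, cv2
from rig import ctrl, fingers, eyes, order
def cloud(name):
    c=eyes.calibration(name); im,d=eyes.read_camera(name)
    K=np.array(c["intrinsics"]);V=np.array(c["view"])
    v,u=np.indices(d.shape); p=np.stack([(u-K[0,2])*d/K[0,0],(v-K[1,2])*d/K[1,1],d],-1)
    w=(p-V[:3,3])@V[:3,:3]
    w[d<=0]=np.nan
    return im,d,w
E
python3 - <<'E'
from h import *
for n in("top","scene"):
    im,d,w=cloud(n); cv2.imwrite(f"pics/{n}0.png",im); np.savez(f"{n}0.npz",im=im,w=w)
    V=np.array(eyes.calibration(n)["view"]); print(n,-V[:3,:3].T@V[:3,3],ctrl.current_t())
E
```

```text
top [456.98564757  49.81831989 947.50595617] 0.05
scene [1216.71450706 -576.40702803  816.89420641] 0.1
```

View pics/top0.png

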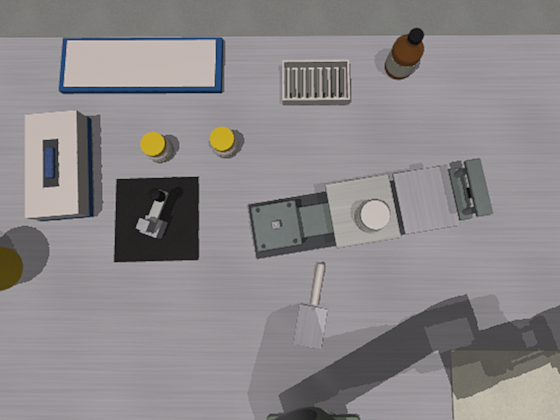

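View pics/scene0.png

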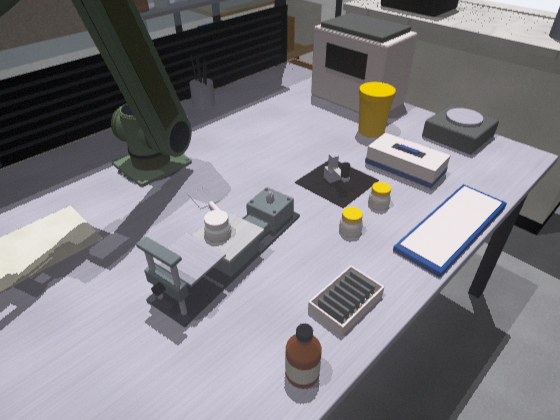

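The top view (up = +x, right = −y) shows the mat at about (157,219) with the crank's hub at (150,226) and its knob at (158,196). The pots are at (153,146) and (222,140), the shaft at (276,225), the jar at (375,214), and the ledge at (425,198) with its posts at (470,188).

```bash
cat > m.py <<'E'
from h import *
z=np.load("top0.npz"); im=z['im'];w=z['w']
def reg(u0,u1,v0,v1,zl,zh,nm):
    p=w[v0:v1,u0:u1].reshape(-1,3); p=p[(p[:,2]>zl)&(p[:,2]<zh)]
    if len(p)<3: print(nm,len(p)); return
    r=cv2.minAreaRect(p[:,:2].astype(np.float32))
    print(nm,len(p),"mean",p.mean(0).round(1),"med z",np.median(p[:,2]).round(1),"rect",np.round(r[0],1),np.round(r[1],1),round(r[2],1))
reg(130,190,180,245,85,110,"crank block+knob")
reg(130,152,205,245,85,110,"block?")
reg(150,190,180,206,85,115,"knob?")
reg(130,190,180,245,40,65,"arm")
reg(240,310,190,260,62,78,"housing")
reg(265,290,212,238,80,110,"shaft")
reg(325,400,170,250,78,92,"platform")
reg(390,460,160,240,95,135,"ledge")
reg(350,400,190,240,125,160,"jar")
reg(440,500,150,225,170,210,"posts")
reg(110,205,170,265,1.5,8,"mat")
reg(135,175,125,165,55,75,"potb"); reg(205,245,120,160,55,75,"pota")
reg(280,340,255,355,3,60,"scoop")
np.set_printoptions(linewidth=250)
print(w[186:240:2,132:184:2,2].round(0).astype(int))
c=im[180:250,120:200]; 
cv2.imwrite("pics/c.png",np.hstack([cv2.resize(c,(400,350),interpolation=2),cv2.resize(im[190:260,240:320],(400,350),interpolation=2)]))
E
python3 m.py
```

```text
crank block+knob 276 mean [546.  355.1  97.5] med z 97.2 rect [547.7 356.4] [25.4 93.9] 70.1
block? 142 mean [514.3 366.8  95.3] med z 95.9 rect [514.5 368.3] [24.6 23.8] 71.1
knob? 122 mean [579.5 341.6  99.7] med z 101.2 rect [579.8 342.3] [23.7 20.2] 0.6
arm 420 mean [536.5 355.6  51.8] med z 54.1 rect [545.1 358.3] [ 40.4 105.1] 71.7
housing 1984 mean [515.2  82.9  69.8] med z 69.8 rect [515.9  83.2] [100.   99.9] 9.5
shaft 58 mean [515.3  82.5  93.3] med z 93.3 rect [515.8  82.9] [15.5 15.8] 11.1
platform 3270 mean [549.8 -98.1  84.8] med z 84.8 rect [ 547.7 -104.3] [139.7 140.9] 9.6
ledge 3796 mean [ 571.2 -238.5  109. ] med z 109.0 rect [ 571.8 -245.8] [130.1 142.4] 9.5
jar 706 mean [ 532.8 -118.2  139.4] med z 139.7 rect [ 533.2 -119.5] [57.1 59.4] 1.5
posts 993 mean [ 581.3 -304.1  191. ] med z 191.5 rect [ 582.2 -305.8] [110.   31.1] 9.1
mat 5953 mean [533.1 368.3   4.1] med z 4.0 rect [541.7 370.1] [225.2 233.7] 0.3
potb 490 mean [700.9 365.4  64.4] med z 64.7 rect [701.8 366.2] [54.3 54.9] 27.3
pota 486 mean [712.7 208.3  64.4] med z 64.6 rect [713.7 208.8] [55.1 54.8] 60
[... 2275 characters left out ...]
  44  45  40  27  15   4   6   6   4   5   6   4   3   4]
 [  6   5  99  97  95  95  97  96  84  72  60  45  46  45  36  20   4   6   5   7   4   3   6   6   5   7]
 [  5   4   5   2  95  92  99  92  82  68  61  44  40  43  27  19   6   5   3   7   5   5   3   1   4   5]
 [  7   1   8   6  44  47  43  86  76  68  49  43  43  38  26  13   5   3   2   1   4   5   3   4   4   4]
 [  3   3   5   3   2   4   2  42  48  47  44  46  45  33  22   6   6   3   4   4   5   4   4   6   2   3]
 [  5   2   5   4   6   8   6   3   5   1  45  42  41  29  14   4   1   3   9   6   4   7   8   1   4   7]
 [  4   5   7   4   3   4   3   3   4   6   6   4   4  27  12   3   3   7   6   2   3   3   4   6   2   5]]
```

View pics/c.png

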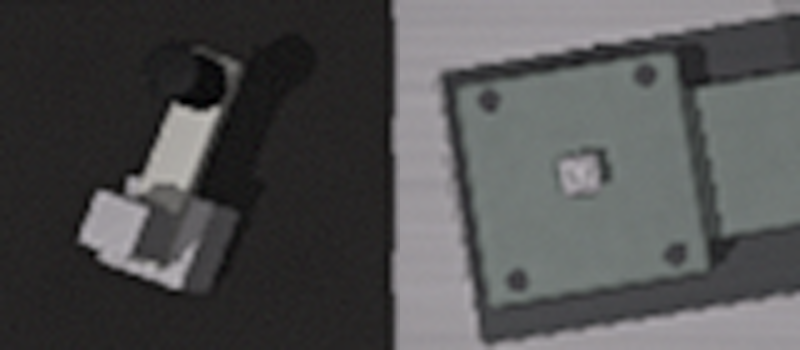

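```bash
cat >> m.py <<'E'
print('----')
reg(130,156,205,245,91,110,"block top"); reg(140,165,180,206,97,115,"knob top")
p=w[170:265,110:205].reshape(-1,3); 
g=im[170:265,110:205].max(-1).reshape(-1); p=p[(g<60)&(abs(p[:,2]-4)<8)]; print("mat",np.percentile(p[:,:2],[1,99],axis=0).round(1))
E
python3 m.py | sed -n '/----/,$p'
python3 - <<'E'
from h import *
for nm,P,yaws in(("crank",[514.5,367.5,100],(-19.5,160.5)),("shaft",[515.6,83,150],(9.5,99.5,189.5,-80.5,-170.5))):
    for y in yaws:
        q=ctrl.inverse_kinematics(P,[180,0,y]); print(nm,y,None if q is None else np.round(q,1))
# look over the shaft, then the crank
for nm,P,y in(("shaft",[480,83,330],9.5),("crank",[480,367,330],-19.5)):
    ctrl.reach(P,[180,0,y]); im,d,w=cloud("wrist"); np.savez(f"w_{nm}.npz",im=im,w=w); cv2.imwrite(f"pics/w_{nm}.png",im); print(ctrl.current_t())
a=np.hstack([cv2.resize(cv2.imread(f"pics/w_{n}.png"),(400,300)) for n in("shaft","crank")]); cv2.imwrite("pics/w1.png",a)
E
```

```text
----
block top 130 mean [514.6 367.7  95.9] med z 96.1 rect [514.7 368.3] [24.6 23.4] 71.8
knob top 112 mean [580.1 344.2 101.7] med z 101.6 rect [579.8 344.5] [23.8 23.7] 1.5
mat [[438.6 270.7]
 [633.8 465.5]]
crank -19.5 [ 34.5  28.7  91.5  -0.   59.8 144. ]
crank 160.5 [ 34.5  28.7  91.5   0.   59.8 -36. ]
shaft 9.5 [  7.9  16.9 102.8  -0.   60.3  88.4]
shaft 99.5 [  7.9  16.9 102.8  -0.   60.3  -1.6]
shaft 189.5 [  7.9  16.9 102.8   0.   60.3 -91.6]
shaft -80.5 None
shaft -170.5 [  7.9  16.9 102.8   0.   60.3 -91.6]
2.6083
3.7583
```

View pics/w1.png

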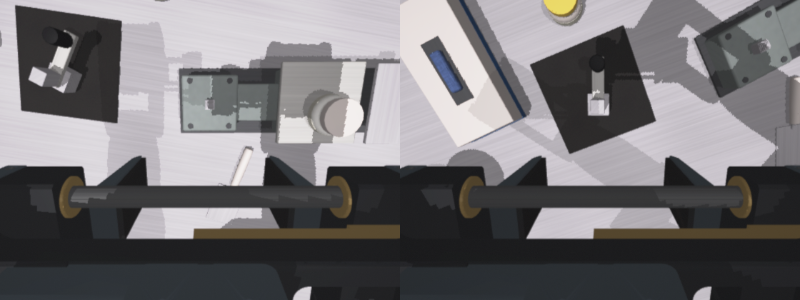

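The left half (over the shaft) shows the shaft at (209,103). The right half shows the crank's block at (598,105) with its knob at (597,63), pointing along tool +x.

```bash
python3 - <<'E'
from h import *
def ct(n,zl,zh,c,r):
    w=np.load(f"w_{n}.npz")['w'].reshape(-1,3); p=w[(w[:,2]>zl)&(w[:,2]<zh)&(np.hypot(w[:,0]-c[0],w[:,1]-c[1])<r)]
    R=cv2.minAreaRect(p[:,:2].astype(np.float32)); print(n,len(p),p.mean(0).round(1),np.median(p[:,2]).round(1),np.round(R[0],1),np.round(R[1],1),round(R[2],1))
ct("crank",92,99,(514.6,368),22); ct("crank",98,106,(580,344),18); ct("crank",50,60,(548,356),30)
ct("shaft",80,98,(515.6,83),14); ct("shaft",97,104,(515.6,83),14); ct("shaft",66,73,(515.6,83),90)
ct("shaft",80,88,(547,-104),110); 
E
```

```text
crank 398 [517.5 366.4  95.5] 95.5 [517.4 366.4] [23.  22.9] 70.3
crank 410 [583.1 343.4 101.3] 101.4 [583.2 343.5] [24.  23.8] 70.3
crank 643 [550.7 354.9  55.6] 55.6 [551.6 354.7] [21.1 49. ] 70.3
shaft 169 [518.8  81.2  92.6] 92.2 [518.6  81. ] [15.8 15.9] 9.4
shaft 36 [518.6  81.5  98.6] 98.5 [518.6  81.2] [7.1 8.4] 9.4
shaft 5855 [520.2  81.3  69.5] 69.6 [518.6  81. ] [99.1 99.8] 9.4
shaft 9513 [559.7 -93.2  84.6] 84.6 [ 550.3 -106.1] [139.5 140.9] 9.6
```

```bash
python3 - <<'E'
from h import *
fingers.command_gripper(60)
ctrl.reach([516,367.2,150],[180,0,160.4])
ctrl.movel([516,367.2,69],speed=100,force_limit=15)
fingers.command_gripper(0); print(ctrl.current_width(),ctrl.current_grip_force(),ctrl.current_force())
ctrl.movel([516,367.2,190],speed=150)
print(ctrl.current_width(),ctrl.current_force(),ctrl.current_t())
ctrl.reach([517.2,82.1,190],[180,0,-170.5]); print(np.round(ctrl.current_joint_pos(),1),ctrl.current_tcp_pos())
im,_=eyes.read_camera("scene"); cv2.imwrite("pics/s1.png",cv2.resize(im[130:290,150:400],(750,480)))
E
```

```text
23.655165259038274 29.99347597360611 [0.07192325 0.30611116 0.97120259]
23.899675608936235 [ 0.06238709 -0.81216459 -4.79681353] 9.6417
[  7.8  15.1  99.2   0.   65.7 -91.7] [517.4233457   82.7451955  189.77078894]
```

View pics/s1.png

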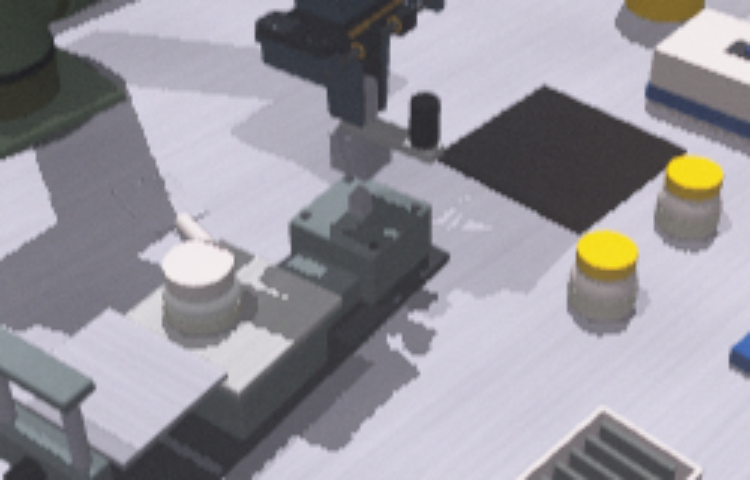

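The crank hangs upright in the gripper, with its hub at (358,148) directly above the shaft at (360,203). Next I lower it with a force guard.

```bash
python3 - <<'E'
from h import *
r=ctrl.movel([517.2,82.1,137],speed=60,force_limit=20); print(r,ctrl.current_tcp_pos(),ctrl.current_force())
if not r:
    r=ctrl.movel([517.2,82.1,133.5],speed=20,force_limit=8); print(r,ctrl.current_tcp_pos(),ctrl.current_force(),ctrl.current_t())
E
```

```text
False [517.58177008  82.12807547 137.40592135] [ 0.06075609  0.2349825  -3.23315427]
True [518.04350175  82.30245278 134.97234908] [ 0.15015025 -0.72814618  5.39468593] 12.05
```

```bash
python3 - <<'E'
from h import *
p=ctrl.current_tcp_pos(); ctrl.movel([517.6,82.3,135.5],speed=20)
q=list(ctrl.current_joint_pos())
for t in(-40,20,80,138):
    q[5]=t; ctrl.move_j(q); print(t,np.round(ctrl.current_force(),1),np.round(ctrl.current_ft_torque(),2),ctrl.current_width(),ctrl.current_tcp_pos().round(1) if hasattr(ctrl.current_tcp_pos(),'round') else ctrl.current_tcp_pos(),ctrl.current_t())
im,d,w=cloud("top"); np.savez("top1.npz",im=im,w=w)
cv2.imwrite("pics/t1.png",cv2.resize(im[120:280,230:510],(784,448)))
for n,c in(("plat",(545,-60)),("ledge",(571,-245))):
    p=w.reshape(-1,3); p=p[(np.hypot(p[:,0]-c[0],p[:,1]-c[1])<25)]; print(n,np.nanmedian(p[:,2]))
E
```

```text
-40 [ 2.9  2.  -4.6] [ 0.51 -0.64  0.09] 24.26312677600398 [517.9  82.6 135.1] 13.2
20 [ 5.4  2.1 -7.2] [ 0.78 -1.45  0.07] 23.875486013373344 [519.4  83.1 135.1] 14.1833
80 [ 8.2  0.3 -8.3] [ 0.04 -1.85  0.1 ] 23.884339224613182 [520.6  82.  135.2] 15.1667
138 [ 7.3 -3.4 -7.6] [-0.76 -1.75  0.05] 23.949481516760002 [520.3  80.6 135.2] 16.125
plat 95.22406866651168
ledge 109.01764369503142
```

View pics/t1.png

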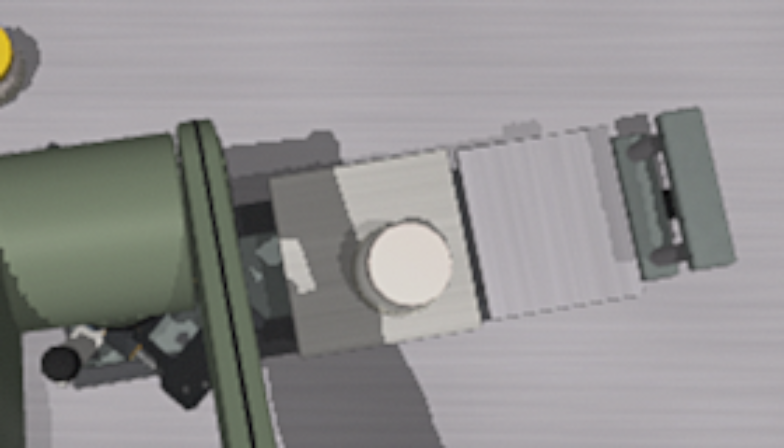

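The platform is rising: its plate at (290,250) is now at 95.2 mm and the ledge is at 109.0 mm. The jar is still standing at (410,263). I need 13.8 mm more, about 276°: one 180° stroke and then about 96°.

```bash
cat >> h.py <<'E'
def heights():
    im,d,w=cloud("top"); p=w.reshape(-1,3); o=[]
    for c in((545,-60),(571,-245)):
        o.append(np.nanmedian(p[np.hypot(p[:,0]-c[0],p[:,1]-c[1])<25][:,2]))
    return np.round(o,2)
def regrip(d=-180,c=(518.8,82)):
    fingers.command_gripper(55)
    ctrl.movel([*c,142],speed=60)
    q=list(ctrl.current_joint_pos()); q[5]+=d/2; ctrl.move_j(q); q[5]+=d/2; ctrl.move_j(q)
    ctrl.movel([*c,135.5],speed=60,force_limit=10); fingers.command_gripper(0)
    print("regrip",ctrl.current_width(),np.round(ctrl.current_force(),1),ctrl.current_tcp_pos(),ctrl.current_t())
def turn(a,n):
    q=list(ctrl.current_joint_pos())
    for i in range(n):
        q[5]+=a/n; ctrl.move_j(q); print(np.round(q[5]),np.round(ctrl.current_force(),1),np.round(ctrl.current_ft_torque(),2),ctrl.current_width(),ctrl.current_t())
E
python3 - <<'E'
from h import *
regrip(); turn(180,3); print(heights())
E
```

```text
regrip 23.92543018358329 [ 1.1  0.6 -0.3] [518.81866451  81.95003479 135.60111055] 20.7417
18.0 [ 2.8  1.1 -3. ] [ 0.09 -0.63  0.06] 23.73544368742847 21.725
78.0 [ 4.9 -1.2 -4.7] [-0.3  -1.2   0.09] 23.99066368886329 22.7083
138.0 [ 5.4 -3.  -4. ] [-0.55 -1.12  0.09] 23.998710787324814 23.6917
[104.25 108.95]
```

```bash
python3 - <<'E'
from h import *
regrip(); turn(95,2); print(heights(),np.round(ctrl.current_joint_pos(),1),ctrl.current_tcp_pos())
E
```

```text
regrip 24.080009620549273 [-0.7 -0.3  1.5] [518.78923001  81.89913252 135.59235936] 28.3
5.0 [ 1.6  0.4 -0.6] [ 0.15 -0.42  0.07] 23.472045788542307 29.1083
53.0 [ 4.1 -0.7 -2.7] [-0.02 -0.8   0.07] 23.928308302628405 29.9167
[108.88 109.05] [  7.7  18.  103.5  -0.   58.4  52.9] [519.55745613  81.85786759 135.656687  ]
```

```bash
python3 - <<'E'
from h import *
turn(-10,1)
print(ctrl.movel([518.8,82,200],speed=80,force_limit=30),np.round(ctrl.current_force(),1),ctrl.current_tcp_pos(),ctrl.current_width(),heights())
y=ctrl.current_tcp_rot()[2]; print(ctrl.current_tcp_rot())
ctrl.reach([533,367,150],[180,0,y])
print(ctrl.movel([533,367,74],speed=80,force_limit=15),ctrl.current_tcp_pos())
print(ctrl.movel([533,367,66.5],speed=15,force_limit=5),ctrl.current_tcp_pos(),np.round(ctrl.current_force(),1),ctrl.current_t())
E
```

```text
43.0 [ 0.3 -0.3  0.4] [-0.11 -0.13  0.06] 23.87645783876125 30.2583
False [-0.8 -0.2 -5. ] [518.24433119  81.93527037 199.39047243] 23.679585186158768 [108.86 109.05]
[-1.79998463e+02  3.48224633e-02  5.48527292e+01]
False [533.4617661  367.32546692  74.67114009]
True [533.36393644 367.2114148   69.56138261] [0.2 0.8 5.9] 33.875
```

```bash
python3 - <<'E'
from h import *
fingers.command_gripper(60)
ctrl.movel([533.2,367.2,200],speed=100)
ctrl.reach([400,250,330],[180,0,90])
im,d,w=cloud("top"); cv2.imwrite("pics/f.png",im); cv2.imwrite("pics/f2.png",cv2.resize(im[100:270,80:510],(800,316)))
p=w.reshape(-1,3)
for z in((92,99),(99,106)):
    q=p[(p[:,2]>z[0])&(p[:,2]<z[1])&(np.hypot(p[:,0]-533,p[:,1]-367)<90)]; print(len(q),q.mean(0),np.median(q[:,2]))
print(heights(),ctrl.current_t())
E
```

```text
132 [525.61205716 361.58097531  95.67613849] 95.65393561876166
57 [495.11625996 311.26453403 101.40727176] 101.38724548945703
[108.82 108.94] 37.0417
```

View pics/f2.png

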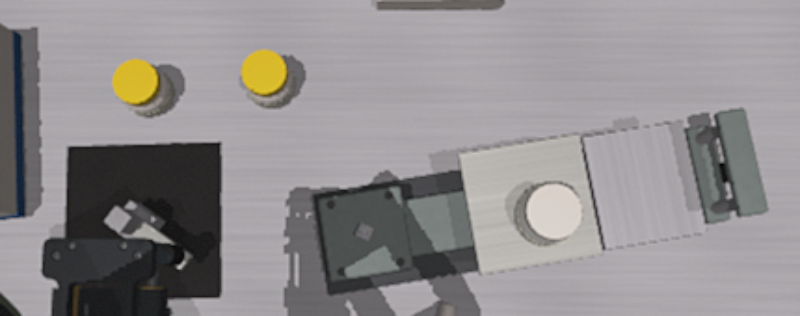

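The crank stands upright on the mat, block at (128,217) and knob at about (185,255). The bench shaft at (365,231) is free, the jar is standing at (553,211), and the pots at (136,82) and (264,72) haven't moved. The platform and ledge are level.

```bash
python3 -c "
from h import *
print(order.hand_in())"
```

```text
the job is handed in; nothing more can be done
None
```

The job is handed in at about 37 s: the platform's top is within about 0.2 mm of the ledge's, the crank stands knob up with its hub fully on the mat, the jar is still on the platform, and the two pots are where they were.

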